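# Heavy side down on the tube rotator

### The arm

A 6-joint arm with a two-finger parallel gripper is mounted at the origin on a cart in front of the work surface, level with it; the furniture and walls round the work are solid. World frame = base frame: x ahead of the robot, y to its left, z up, the work surface at z = 0. Lengths are in m, angles in rad, forces in N, time in s.
With the tool pointing down it reaches from about 0.325 to 0.9 m from the base axis. Payload 3.5 kg.
Tool frame: the origin (TCP) lies at the very end of the fingers, on their centre line; the grasp point (between the pads) lies 19 mm behind it; z points along the fingers, y is the line along which they close (so a half turn about z gives the same grasp; the last joint's range is limited). The gripper opens to 85 mm and grips with 20 to 120 N. Pads are 22 mm wide; open, the fingers measure 114 mm over their backs; the gripper's body (76 mm by 85 mm) begins 54 mm behind the grasp point. The pads swing forward as they close: fully open they stand 13 mm farther back than shut.
Start: joints at [-1.271, 0.276, -0.026, 1.268, 0, 1.467], TCP at [0.245, -0.575, 0.231] pointing down, gripper open.
Joint ranges: [-3.12, 3.12], [-0.85, 1.88], [-1.08, 1.24], [-1.95, 2.15], [-1.57, 1.53], [-3.14, 3.14]. Speed limits (rad/s): [2.57, 2.57, 3.14, 3.14, 3.14, 3.14].

### API

Orientations are given as [roll, pitch, yaw] about the fixed x, y, z axes, in that order (R = Rz(yaw) Ry(pitch) Rx(roll)).
In Python, from workcell import bot gives the robot as it stands. The module is installed in compiled form; this text tells all that it offers.
- The arm moves only by the tool send_rows, never from a script. Its argument "rows" is a list of rows, each a list of 5 numbers: the finger opening in m, from 0 to 0.0854, then the shift along the world's x, y, z in m, then the turn about the world's z in rad. In form: [[hand, x, y, z, turn], ...]. A call has 1 to 12 rows; each row is the pose to reach, as a shift and turn from the pose commanded when the call began; what a row does not reach only later rows make up. A row lasts 1/12 s, in which the tool goes at most 41.7 mm and 7.16 degrees, less where a joint would pass 70% of its speed; a pose out of reach is approached as far as the arm can. A call with a gripper value outside its range is refused whole. The fingers move at their own pace and stop on an object; "force" is the grip in N (left out, the last holds). Time passes only in rows, so rows that repeat a pose let the fingers close. It gives the time, the measured TCP pose, the force, the opening and the grip force at its end, in the units of the state.
- bot.get_state(): the state, without advancing time (a new reading comes with each control period).
- bot.grab_frame(name): name is "scene" or "top"; returns a dict with "img" (480x640x3 uint8, red, green, blue), "fx", "fy", "cx", "cy" (pixels), "D" ([k1, k2, p1, p2, k3] as OpenCV has them; the pictures are not rectified), "xyz" and "rotation" of the camera in the world. Camera axes: x right, y down, z forward; pixel columns grow to the right and rows downward; lengths in m; the calibration is good to about 2 mm. A picture is of the moment at which its call begins. There is no depth.
- bot.hand_in(): hands the job in; it is judged then, once.
Trained networks look in a picture, given as the dict that the camera call returned (one of the last four; its "shot" number tells which), for a name from the list of things; names that differ only in an ending like _2 or _b are one class to them, and where a whole thing is asked for, a point or a joint stands for the part that bears it (a point fixed in the world has none). Each returns a list of dicts, best first, with "score" (0 to 1); they miss things now and then, are a little off and sometimes report something else, mostly with a low value. They report only what shows in the picture. A call takes as long as a camera call.
- bot.spot_in(name, picture): "point" ([column, row] in pixels, amid what is visible of it).
- bot.trace(name, picture): "pixels" (480x640 bool, what is visible of it) and "point" ([column, row] in pixels, amid what is visible of it).
- bot.mark_of(name, picture): "point" ([column, row] in pixels: a listed point, or the origin of a listed thing).
The state is a dict: "t": time; "q": joint angles; "joint_velocities": joint speeds; "joint_torque": joint torques, N m; "ee_pos": TCP position; "orientation": TCP orientation; "force": force on the tool from outside, world axes, zero at the start; "ft_torque": the same for the moment, N m; "width": opening from 0.0 (shut) to 1.0 (fully open); "grip_force": force on a finger pad.
Only numpy, scipy, OpenCV 4.12 (cv2) and the standard library are available. Lean on these libraries where they do the work, as an engineer would, in place of code of your own. Each camera call takes 0.05 s, during which the arm holds its last target. There are 200 camera calls.

### The job

The tube rotator's drum is loaded out of balance, which cannot be seen, and it has been chocked with the small carton that stands against its right side: move the carton away and leave it standing upright on the free worktop, at least 20 cm from the drum's axis. Then turn the drum by hand by its tube caps to find its heavy side: left to itself that side sinks, but the bearing's drag stops it well short of the bottom, equally far whichever side it comes from. Finish while gripping a cap and holding the drum still with the heavy side straight down, not just where it came to rest; leave the other things on the worktop alone.

Things in the scene. Friction and masses are not known exactly. Their poses are not given: they have to be found in the camera images.
- rotator: Fixed tube rotator. Origin on the worktop (z = 0) below the drum's axis, level with the middle of the tube caps; its +x runs along the horizontal axis away from the robot into the machine, +y left, z up. Base plate 205 x 150 x 15 mm, x = 15 to 220 mm; drive housing 144 mm wide, 166 mm high, x = 120 to 212 mm; a dial on top reaches 179 mm.
- axis (a point): Point on the drum's axis, 125 mm above the rotator's origin. The drum: two plates of radius 100 mm, x = 32 to 38 and 80 to 86 mm behind this point (a hub nut of radius 20 mm stands 16 mm further out), carrying six alike opaque tubes parallel to the axis, centred 80 mm from it, 60 degrees apart, fixed to the drum, ending towards the robot in caps.
- drum (a joint): Angle of the drum, rad, no stops; grows as its top moves to the right (-y; clockwise seen by the robot). At 0 one cap stands at the very top, the others every 60 degrees from it. It starts near 0, chocked by the carton, which stands in the path of the caps and lets it turn less than 0.5 rad.
- cap (a point): Centre of the cap that at joint value 0 stands at the top. All six caps: round, 34 mm across, 20 mm long (10 mm before to 10 mm behind the point), good to pinch from above; behind each, 22 mm of tube, 29 mm across, stands free before the front plate.
- hub (a point): Point on the axis between the plates, 59 mm behind axis. The heavy side may lie at any angle, at or between tubes. Load torque 0.055 to 0.09 N m x sine of its angle from straight down; drag about 0.035 N m, alike both ways and everywhere. So a released drum rolls slowly (1 to 3 s) heavy side down and stops 20 to 45 degrees before the bottom, alike from either side; near the top it may stay.
- chock: Small cardboard carton, closed, 64 mm (its x) by 82 mm (its y), 118 mm high, 0.4 kg; origin at the centre of its underside. It stands on the worktop at the right side of the drum (-y), long side across, reaching 5 mm or so into the path of the tube caps. The worktop to its right, 90 to 160 mm further towards -y, is free.
- beaker: Bystander: glass beaker, 76 mm across, 109 mm high, on the left of the rotator; origin at the centre of its underside. Leave it alone.
- timer: Bystander: flat timer 62 x 65 x 18 mm, far right near the power strip; origin under its centre.
- tips: Bystander: box of pipette tips 84 x 122 x 68 mm, at the right, behind the free part of the worktop (its front is beyond x = 0.535); origin under its centre.
- amber_jar: Bystander: small brown jar, 52 mm across, 89 mm high, at the right behind the free part of the worktop; origin under its centre.

How it is judged:
By the outcome, as a careful person would: the job done as asked, in the order asked, and still so for the second after the job is handed in, while the arm keeps its last pose, push and grip.
It also fails if it takes over 72 s, if anything falls off the work surface, if the arm or the gripper's body presses on something with over 40 N, if the wrist force passes 120 N, or if a joint passes its speed limit or range.

## Working session

There is one attempt and no reset: what is moved stays moved. The work goes in short steps, Python scripts to look and compute and a tool call to move; the robot and the scene stay as the last step left them, time stands still between calls to the robot, and variables do not carry over. Pictures are saved under pics/ and viewed, at most 10 in all, crops included, and the job is handed in when it is done.

Besides the shell and the picture viewer there is one more tool, called as a command line: name --pt "numbers of a row" for each row, then --argument value for the rest. send_rows: Moves the arm, as the interface text tells. Its arguments: {"type":"object","properties":{"rows":{"type":"array"},"force":{"type":"number"}},"required":["rows"]}

```bash
mkdir -p pics; cat > h.py <<'E'
import numpy as np, cv2, json
from workcell import bot
def K(f): return np.array([[f['fx'],0,f['cx']],[0,f['fy'],f['cy']],[0,0,1]])
def ray(f,p):
    u=cv2.undistortPoints(np.array([[p]],float),K(f),np.array(f['D'],float))[0,0]
    d=np.array(f['rotation'])@np.array([u[0],u[1],1]); return np.array(f['xyz']),d/np.linalg.norm(d)
def onplane(f,p,ax,v):
    o,d=ray(f,p); return o+d*(v-o[ax])/d[ax]
def proj(f,P):
    R=np.array(f['rotation']); X=(np.atleast_2d(P)-np.array(f['xyz']))@R
    return cv2.projectPoints(X.reshape(-1,1,3),np.zeros(3),np.zeros(3),K(f),np.array(f['D'],float))[0].reshape(-1,2)
def tri(fa,pa,fb,pb):
    A=np.zeros((3,3));b=np.zeros(3);
    for f,p in((fa,pa),(fb,pb)):
        o,d=ray(f,p);M=np.eye(3)-np.outer(d,d);A+=M;b+=M@o
    x=np.linalg.solve(A,b); return x
def save(f,n): cv2.imwrite('pics/'+n,f['img'][:,:,::-1])
E
python3 - <<'E'
from h import *
s=bot.get_state();print({k:np.round(v,3).tolist() for k,v in s.items()})
F={n:bot.grab_frame(n) for n in('scene','top')}
for n,f in F.items():
    save(f,n+'0.png');print(n,np.round(f['xyz'],3),np.round(f['rotation'],2).tolist(),f['fx'])
    for k in['rotator','axis','cap','hub','chock','beaker','timer','tips','amber_jar']:
        r=bot.mark_of(k,f);print(k,[(np.round(x['point'],1).tolist(),round(x['score'],2),np.round(onplane(f,x['point'],2,0),3).tolist()) for x in r[:2]])
E
```

```text
{'t': 0.0, 'q': [-1.271, 0.277, -0.028, 1.268, 0.0, 1.467], 'joint_velocities': [0.0, 0.001, -0.0, 0.001, 0.001, 0.0], 'joint_torque': [0.003, -44.551, 29.52, 0.016, -0.0, 0.0], 'ee_pos': [0.245, -0.574, 0.23], 'orientation': [-3.139, -0.0, 0.403], 'force': [0.712, -0.301, -0.267], 'ft_torque': [-0.041, 0.04, 0.026], 'grip_force': 0.0, 'width': 1.002}
scene [-0.371  0.773  1.075] [-2.22, -0.01, -2.33] 603.2292685229112Traceback (most recent call last):
  File "<stdin>", line 7, in <module>
  File "h.py", line 8, in onplane
    o,d=ray(f,p); return o+d*(v-o[ax])/d[ax]
                                       ~^^^^
IndexError: invalid index to scalar variable.
```

```bash
python3 - <<'E'
s=open('h.py').read()
s=s.replace("np.array(f['rotation'])","Rm(f)").replace("def K(f)","from scipy.spatial.transform import Rotation as Ro\ndef Rm(f): return Ro.from_euler('xyz',f['rotation']).as_matrix()\ndef K(f)")
open('h.py','w').write(s)
E
python3 - <<'E'
from h import *
F={n:bot.grab_frame(n) for n in('scene','top')}
P={}
for n,f in F.items():
    save(f,n+'0.png');print(n,np.round(f['xyz'],3),np.round(f['rotation'],2).tolist(),f['fx'])
    for k in['rotator','axis','cap','hub','chock','beaker','timer','tips','amber_jar']:
        r=bot.mark_of(k,f);
        if r:P[n,k]=r[0]['point']
        print(k,[(np.round(x['point'],1).tolist(),round(x['score'],2),np.round(onplane(f,x['point'],2,0),3).tolist()) for x in r[:2]])
for k in['rotator','axis','cap','hub','chock']:
    try:print(k,tri(F['scene'],P['scene',k],F['top'],P['top',k]).round(4))
    except KeyError:pass
cv2.imwrite('pics/both0.png',cv2.resize(np.hstack([F['scene']['img'],F['top']['img']])[:,:,::-1],(800,300)))
E
```

```text
scene [-0.371  0.773  1.075] [-2.22, -0.01, -2.33] 603.2292685229112
rotator [([311.3, 314.1], 0.55, [0.465, -0.009, 0.0])]
axis [([311.9, 273.5], 0.85, [0.586, -0.124, 0.0])]
cap [([311.2, 255.5], 0.67, [0.648, -0.179, 0.0])]
hub [([296.1, 267.7], 0.63, [0.635, -0.109, 0.0])]
chock [([348.6, 290.9], 0.96, [0.464, -0.146, 0.0]), ([316.2, 274.6], 0.33, [0.574, -0.129, 0.0])]
beaker [([258.6, 360.8], 0.73, [0.432, 0.194, 0.0])]
timer []
tips [([348.7, 249.9], 0.9, [0.592, -0.279, 0.0]), ([309.4, 255.0], 0.28, [0.653, -0.176, 0.0])]
amber_jar [([377.4, 230.6], 0.84, [0.601, -0.415, 0.0])]
top [ 0.412 -0.083  1.316] [-3.06, 0.0, -1.58] 505.98041636330356
rotator [([298.0, 256.9], 0.66, [0.467, -0.017, 0.0])]
axis [([296.3, 251.5], 0.69, [0.481, -0.012, 0.0])]
cap [([286.0, 253.5], 0.63, [0.476, 0.014, 0.0])]
hub [([294.5, 227.7], 0.9, [0.543, -0.008, 0.0])]
chock [([348.9, 257.5], 0.83, [0.464, -0.149, 0.0])]
beaker [([220.8, 269.2], 0.81, [0.436, 0.184, 0.0])]
timer [([453.7, 248.9], 0.86, [0.484, -0.423, 0.0])]
tips [([395.6, 205.8], 0.68, [0.599, -0.273, 0.0]), ([296.9, 226.3], 0.63, [0.547, -0.014, 0.0])]
amber_jar [([450.3, 203.5], 0.71, [0.604, -0.417, 0.0])]
rotator [ 0.4686 -0.0151 -0.0061]
axis [ 0.4743 -0.0191  0.1253]
cap [ 0.4639 -0.0024  0.1968]
hub [ 0.531  -0.0153  0.1126]
chock [ 0.4649 -0.1487 -0.0026]
```

View pics/scene0.png

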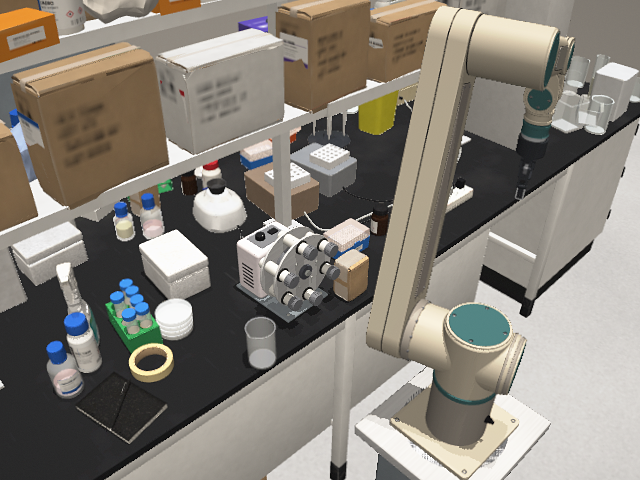

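View pics/top0.png

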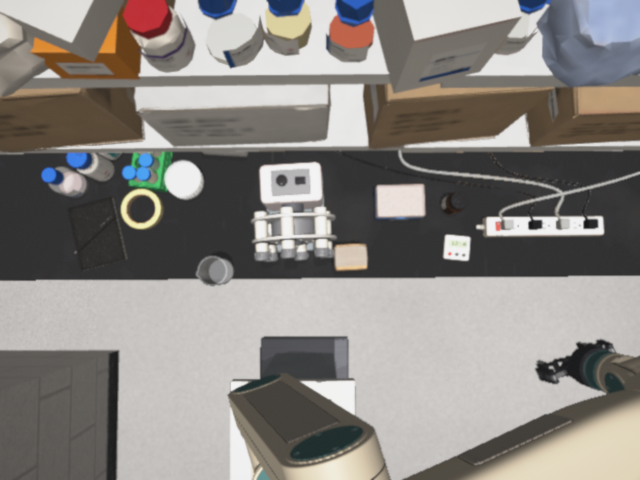

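```bash
cat >> h.py <<'E'
def rect(f,o,yaw,z0=.125,dx=-.01,n=240,half=.12):
    # view of plane x_rot=dx, seen by robot: columns right = -y_rot, rows down
    R=Ro.from_euler('z',yaw).as_matrix()
    g=np.linspace(-half,half,n);U,V=np.meshgrid(g,g)
    P=np.stack([np.full(U.shape,dx),-U,z0-V],-1).reshape(-1,3)@R.T+np.array([o[0],o[1],0])
    m=proj(f,P).astype(np.float32).reshape(n,n,2)
    return cv2.remap(f['img'],m[...,0],m[...,1],cv2.INTER_LINEAR)
E
python3 - <<'E'
from h import *
fs=bot.grab_frame('scene');ft=bot.grab_frame('top')
for f,z in((ft,.118),):
    r=bot.trace('chock',f)[0];m=r['pixels'].astype(np.uint8)
    c=max(cv2.findContours(m,0,1)[0],key=cv2.contourArea)[:,0]
    P=np.array([onplane(f,p,2,z)[:2] for p in c],np.float32)
    print('chock top',cv2.minAreaRect(P),P.min(0),P.max(0))
r=bot.trace('rotator',ft)[0];m=r['pixels'].astype(np.uint8)
c=max(cv2.findContours(m,0,1)[0],key=cv2.contourArea)[:,0]
P=np.array([onplane(ft,p,2,.166)[:2] for p in c]);print('rot top',P.min(0),P.max(0))
# housing sides at z=.166
Q=P[P[:,0]>.6];l=Q[Q[:,1]>Q[:,1].mean()+.05];rr=Q[Q[:,1]<Q[:,1].mean()-.05]
for q in(l,rr):
    q=q[(q[:,0]<q[:,0].max()-.02)];print(len(q),np.polyfit(q[:,0],q[:,1],1),q[:,1].mean())
q=P[P[:,0]>P[:,0].max()-.006];print('back',np.polyfit(q[:,1],q[:,0],1),q.mean(0))
im=cv2.resize(rect(fs,(.469,-.016),0),(480,480))
im2=cv2.resize(ft['img'][150:300,200:380],None,fx=1.75,fy=3.2,interpolation=1)
cv2.imwrite('pics/rect0.png',np.hstack([im,im2])[:,:,::-1])
E
```

```text
chock top ((0.46189001202583313, -0.14824217557907104), (0.08057641983032227, 0.06395571678876877), 89.52912139892578) [ 0.4298366  -0.18853821] [ 0.4937676  -0.10777012]
rot top [ 0.45324275 -0.11197929] [0.67897803 0.08209632]
22 [0.06808196 0.01780156] 0.060346546599294656
25 [ 0.03533435 -0.10382852] -0.08158437544043651
back [-0.04231405  0.67564375] [ 0.67659572 -0.02249779]
```

View pics/rect0.png

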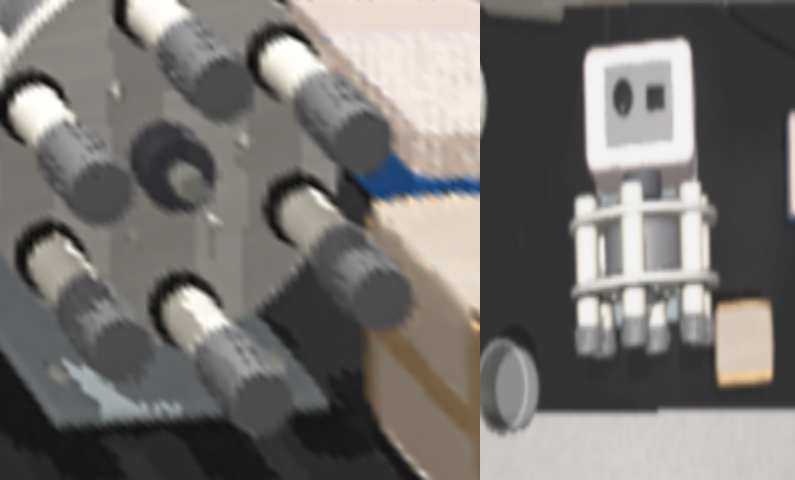

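send_rows --pt "0.085 0.018 0.035 0 0.1" --pt "0.085 0.036 0.07 0 0.2" --pt "0.085 0.054 0.105 0 0.3" --pt "0.085 0.073 0.14 0 0.4" --pt "0.085 0.091 0.175 0 0.5" --pt "0.085 0.11 0.21 0 0.6" --pt "0.085 0.128 0.247 0 0.7" --pt "0.085 0.146 0.282 0 0.8" --pt "0.085 0.165 0.317 0 0.9" --pt "0.085 0.183 0.352 0 1.0" --pt "0.085 0.2 0.387 0 1.1" --pt "0.085 0.218 0.418 0 1.165" --force 30

```text
t: 2.35
ee_pos: [0.4633, -0.1547, 0.2316]
orientation: [3.141, 0.0, 1.573]
force: [0.9, -1.3, -0.4]
width: 0.997
grip_force: 0.0
```

send_rows --pt "0.085 0 0 -0.01 0" --pt "0.085 0 0 -0.02 0" --pt "0.085 0 0 -0.04 0"

```text
t: 2.6
ee_pos: [0.4644, -0.1577, 0.1924]
orientation: [3.138, 0.002, 1.568]
force: [-0.0, -0.7, -0.4]
width: 0.991
grip_force: 0.0
```

send_rows --pt "0.085 -0.001 0 -0.03 0" --pt "0.085 -0.001 0 -0.06 0" --pt "0.085 -0.001 0 -0.09 0" --pt "0.085 -0.001 0 -0.112 0" --pt "0.085 -0.001 0 -0.112 0" --pt "0.05 -0.001 0 -0.112 0" --pt "0.05 -0.001 0 -0.112 0" --pt "0.05 -0.001 0 -0.112 0" --pt "0.05 -0.001 0 -0.112 0" --force 30

```text
t: 3.35
ee_pos: [0.4631, -0.1581, 0.0807]
orientation: [3.139, 0.002, 1.567]
force: [1.0, -1.1, -3.2]
width: 0.743
grip_force: 34.0
```

send_rows --pt "0.05 0 -0.006 0.002 0" --pt "0.05 0 -0.015 0.006 0" --pt "0.05 0 -0.03 0.012 0" --pt "0.05 0 -0.05 0.015 0" --pt "0.05 0 -0.07 0.015 0" --pt "0.05 0 -0.09 0.015 0" --pt "0.05 0 -0.11 0.015 0" --pt "0.05 0 -0.12 0.012 0" --pt "0.05 0 -0.12 0.006 0" --pt "0.05 0 -0.12 0.002 0" --pt "0.05 0 -0.12 0.0 0" --pt "0.05 0 -0.12 -0.0005 0"

```text
t: 4.35
ee_pos: [0.4614, -0.2767, 0.0802]
orientation: [-3.14, 0.001, 1.568]
force: [-4.7, -0.7, 12.0]
width: 0.745
grip_force: 33.2
```

send_rows --pt "0.085 0 0 0 0" --pt "0.085 0 0 0 0" --pt "0.085 0 0 0 0" --pt "0.085 0 0 0 0" --pt "0.085 0 0 0.02 0" --pt "0.085 0 0 0.05 0" --pt "0.085 0 0 0.09 0" --pt "0.085 0 0 0.13 0"

```text
t: 5.02
ee_pos: [0.461, -0.2758, 0.209]
orientation: [-3.139, -0.002, 1.568]
force: [0.3, -0.1, -0.4]
width: 0.995
grip_force: 0.0
```

```bash
python3 - <<'E'
from h import *
fs=bot.grab_frame('scene');ft=bot.grab_frame('top');save(ft,'top1.png')
for f in(fs,ft):
    r=bot.mark_of('chock',f);print([(x['score'],onplane(f,x['point'],2,0).round(3)) for x in r[:2]])
im=cv2.resize(rect(fs,(.469,-.016),0),(480,480))
im2=cv2.resize(ft['img'][150:300,200:420],None,fx=1.45,fy=3.2,interpolation=1)
cv2.imwrite('pics/r1.png',np.hstack([im,im2])[:,:,::-1])
E
```

```text
[(0.5, array([ 0.458, -0.263,  0.   ]))]
[(0.83, array([ 0.458, -0.269,  0.   ]))]
```

View pics/r1.png

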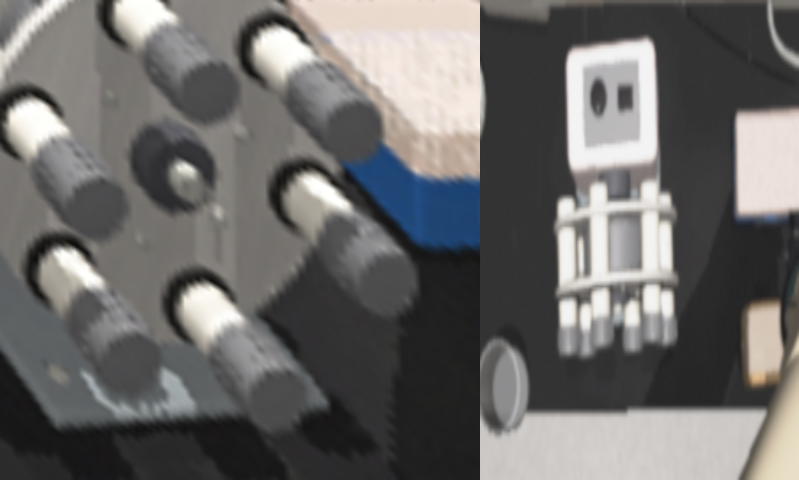

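```bash
cat >> h.py <<'E'
O=(.469,-.0165)
def capang(f,o=O,zc=.1235,verbose=False,r=.078):
    im=rect(f,o,0.0,z0=zc).astype(float);n=240;s=.24/239
    V,U=np.mgrid[:n,:n]; best=[]
    col=np.array(C0)
    g=np.exp(-(np.abs(im-col).max(-1)/14)**2)
    k=np.zeros((55,55));yy,xx=np.mgrid[-27:28,-27:28];d=np.hypot(xx,yy)
    k[d<=16]=1/(d<=16).sum(); ring=(d>18.5)&(d<=24)&(xx-(-yy)*-1>-5); k[ring]-=1/ring.sum()
    sc=cv2.filter2D(g,-1,k)
    th=np.radians(np.arange(-30,30,.5));S=[]
    for t in th:
        a=t+np.arange(6)*np.pi/3
        x=119.5+r/s*np.sin(a);y=119.5-r/s*np.cos(a)
        v=cv2.remap(sc.astype(np.float32),x.astype(np.float32)[None],y.astype(np.float32)[None],1)[0]
        S.append(np.clip(v,0,None).sum())
    S=np.array(S);S3=np.convolve(np.r_[S[-3:],S,S[:3]],np.ones(7)/7,'valid')
    i=S3.argmax();w=np.arange(-10,11);ww=np.clip(S[(i+w)%120]-.5*S3[i],0,None)
    t=th[i]+np.radians(.5)*(ww*w).sum()/(ww.sum()+1e-9)
    return t,S3[i]
C0=(88,88,88)
def near(t,prev):  # unwrap mod 60 deg
    p=np.pi/3; return t+p*np.round((prev-t)/p)
E
python3 - <<'E'
from h import *
f=bot.grab_frame('scene');im=rect(f,O,0,z0=.1235)
t,s=capang(f);print(t,s)
for k in range(6):
    a=-.2+k*np.pi/3;x=int(119.5+78*np.sin(a));y=int(119.5-78*np.cos(a));p=im[y-8:y+9,x-8:x+9].reshape(-1,3);print(p.mean(0).round(),p.std(0).round(1))
old=dict(f);old['img']=cv2.imread('pics/scene0.png')[:,:,::-1];print('old',capang(old))
for i in range(6):print(bot.get_state()['t'],capang(bot.grab_frame('scene')))
E
```

```text
-0.40248725680192643 2.2263735362461636
[96. 94. 93.] [22.1 20.9 18.9]
[57. 75. 98.] [25.3 12.8 19.9]
[58. 57. 58.] [15.9 16.1 16.2]
[83. 83. 84.] [ 9.3  9.8 10. ]
[130. 129. 130.] [23.9 23.6 23.8]
[124. 123. 123.] [22.  21.8 22.5]
old (np.float64(-0.15885179239188316), np.float64(1.9822816848754883))
5.2667 (np.float64(-0.43806862906563304), np.float64(2.191584893635341))
5.3167 (np.float64(-0.46635243695966616), np.float64(2.2187065056392123))
5.3667 (np.float64(-0.4929576025021411), np.float64(2.1564504078456332))
5.4167 (np.float64(-0.5241095327566367), np.float64(2.1567260197230746))
5.4667 (np.float64(0.5023848819200691), np.float64(2.071873222078596))
5.5167 (np.float64(0.47089561725864804), np.float64(2.0422226360866))
```

send_rows --pt "0.085 0 0.01 0.01 0.12" --pt "0.085 0 0.025 0.02 0.24" --pt "0.085 0 0.04 0.03 0.36" --pt "0.085 0 0.06 0.04 0.48"

```text
t: 5.9
ee_pos: [0.4617, -0.2169, 0.2484]
orientation: [-3.141, -0.001, 2.052]
force: [0.2, -0.6, 0.2]
width: 0.997
grip_force: 0.0
```

```bash
cat >> h.py <<'E'
import os
def track(n,prev=None):
    if prev is None: prev=float(open('ang.txt').read())
    out=[]
    for i in range(n):
        f=bot.grab_frame('scene');t,s=capang(f);prev=near(t,prev);out.append((round(bot.get_state()['t'],2),round(float(prev),3),round(float(s),2)))
    open('ang.txt','w').write(str(prev));print(out);return f
E
python3 - <<'E'
from h import *
track(2,-.8)
E
```

```text
[(5.95, -0.697, 1.59), (6.0, -0.708, 1.54)]
```

send_rows --pt "0.085 0 0.02 0 0.12" --pt "0.085 0 0.04 0 0.24" --pt "0.085 0 0.06 0 0.36" --pt "0.085 0 0.08 0 0.48"

```text
t: 6.33
ee_pos: [0.4616, -0.1367, 0.2478]
orientation: [-3.141, -0.001, 2.531]
force: [0.3, 0.8, -0.4]
width: 0.994
grip_force: 0.0
```

```bash
python3 - <<'E'
from h import *
track(2)
E
```

```text
[(6.38, -0.787, 1.0), (6.43, -0.774, 0.94)]
```

send_rows --pt "0.085 0 0.02 0 0.12" --pt "0.085 0 0.03 0 0.24" --pt "0.085 0 0.03 0 0.36" --pt "0.085 0 0.03 0 0.48"

```text
t: 6.77
ee_pos: [0.462, -0.1075, 0.2481]
orientation: [-3.141, -0.001, 3.01]
force: [0.0, 0.0, 1.5]
width: 0.996
grip_force: 0.0
```

```bash
python3 - <<'E'
from h import *
f=track(2);im=cv2.resize(rect(f,O,0,z0=.1235),(480,480))
cv2.imwrite('pics/r2.png',im[:,:,::-1])
E
```

```text
[(6.82, -0.812, 0.81), (6.87, -0.812, 0.82)]
```

View pics/r2.png

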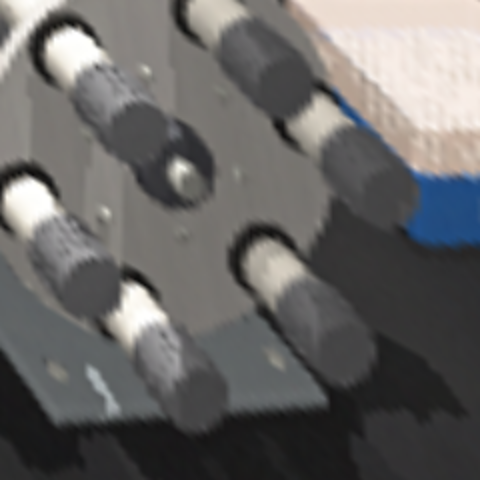

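```bash
python3 - <<'E'
s=open('h.py').read()
s=s.replace("    g=np.exp(-(np.abs(im-col).max(-1)/14)**2)\n","").replace("    sc=cv2.filter2D(g,-1,k)\n","    sc=np.max([cv2.filter2D(np.exp(-(np.abs(im-c).max(-1)/9)**2),-1,k) for c in range(50,100,6)],0)\n")
open('h.py','w').write(s)
E
python3 - <<'E'
from h import *
f=bot.grab_frame('scene');print(capang(f),bot.get_state()['t'])
im=rect(f,O,0,z0=.1235);cv2.imwrite('pics/r3.png',im[:,:,::-1])
for zc in(.1215,.1235,.1255):
  for dy in(-.002,0,.002):print(zc,dy,[np.round(v,3) for v in capang(f,(O[0],O[1]+dy),zc)])
for n in('scene0.png',):
    old=dict(f);old['img']=cv2.imread('pics/'+n)[:,:,::-1];print('old',capang(old))
E
```

```text
(np.float64(0.26078148337233187), np.float64(3.8437162467411587)) 6.9167
0.1215 -0.002 [np.float64(0.253), np.float64(3.836)]
0.1215 0 [np.float64(0.26), np.float64(3.854)]
0.1215 0.002 [np.float64(0.26), np.float64(3.68)]
0.1235 -0.002 [np.float64(0.254), np.float64(3.819)]
0.1235 0 [np.float64(0.261), np.float64(3.844)]
0.1235 0.002 [np.float64(0.262), np.float64(3.672)]
0.1255 -0.002 [np.float64(0.254), np.float64(3.672)]
0.1255 0 [np.float64(0.262), np.float64(3.678)]
0.1255 0.002 [np.float64(0.269), np.float64(3.512)]
old (np.float64(-0.15715791886240651), np.float64(3.6966628006526396))
```

send_rows --pt "0.06 0.001 0.02 0 0.1" --pt "0.06 0.002 0.04 0 0.15" --pt "0.06 0.004 0.06 0 0.16" --pt "0.06 0.004 0.0695 0 0.16" --pt "0.06 0.004 0.0695 0 0.16" --force 25

```text
t: 7.33
ee_pos: [0.4659, -0.0367, 0.2485]
orientation: [3.141, -0.001, -3.117]
force: [0.0, 0.0, -0.6]
width: 0.702
grip_force: 0.0
```

```bash
python3 - <<'E'
from h import *
f=bot.grab_frame('scene');ft=bot.grab_frame('top');print(capang(f),bot.get_state()['t'],bot.get_state()['ee_pos'])
im=cv2.resize(f['img'][180:340,210:370],(400,400));im2=cv2.resize(ft['img'][180:300,230:350],(400,400))
cv2.imwrite('pics/r4.png',np.hstack([im,im2])[:,:,::-1])
E
```

```text
(np.float64(0.26718002817857694), np.float64(3.652935675212315)) 7.4333 [ 0.46606812 -0.03801821  0.24867491]
```

View pics/r4.png

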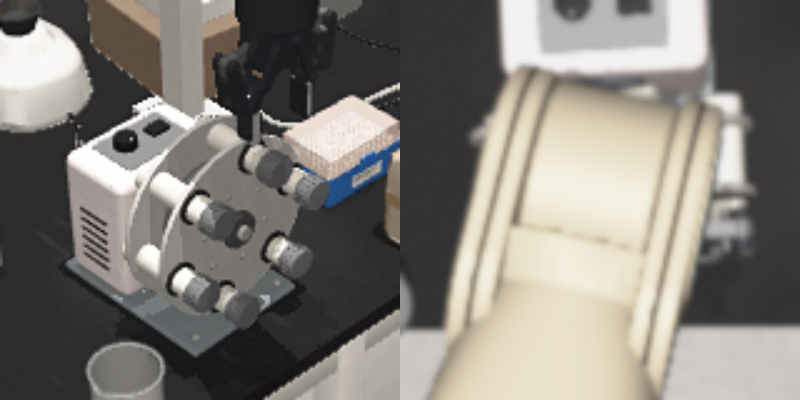

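send_rows --pt "0.06 0 0 -0.025 0" --pt "0.06 0 0 -0.05 0" --pt "0.06 0 0 -0.064 0" --pt "0.06 0 0 -0.064 0" --pt "0.03 0 0 -0.064 0" --pt "0.02 0 0 -0.064 0" --pt "0.02 0 0 -0.064 0" --pt "0.02 0 0 -0.064 0" --force 25

```text
t: 8.1
ee_pos: [0.4669, -0.038, 0.1862]
orientation: [-3.141, 0.002, -3.115]
force: [-0.9, -0.5, 1.3]
width: 0.387
grip_force: 25.1
```

```bash
python3 - <<'E'
from h import *
f=track(1);s=bot.get_state();p=s['ee_pos'];print(p,s['force'],s['width'])
c=np.array([-.0165,.125]);print(np.hypot(p[1]-c[0],p[2]+.019-c[1]),np.arctan2(-(p[1]-c[0]),p[2]+.019-c[1]))
# stroke 1 waypoints relative, from angle a0 
a0=.262
for a in np.radians([10,5,0,-5,-10,-15,-20,-25,-30,-35,-40,-44]):print(round(-.08*(np.sin(a)-np.sin(a0)),4),round(.08*(np.cos(a)-np.cos(a0)),4))
E
```

```text
[(8.15, -0.784, 3.64)]
[ 0.46692766 -0.03797639  0.18617885] [-1.33666236  0.2123443   2.37949253] 0.38942388639208114
0.08300532035479828 0.26171246377755353
0.0068 0.0015
0.0137 0.0024
0.0207 0.0027
0.0277 0.0024
0.0346 0.0015
0.0414 0.0
0.0481 -0.0021
0.0545 -0.0048
0.0607 -0.008
0.0666 -0.0117
0.0721 -0.016
0.0763 -0.0197
```

send_rows --pt "0.02 0 0.0068 0.0015 0" --pt "0.02 0 0.0137 0.0024 0" --pt "0.02 0 0.0207 0.0027 0" --pt "0.02 0 0.0277 0.0024 0" --pt "0.02 0 0.0346 0.0015 0" --pt "0.02 0 0.0414 0 0" --pt "0.02 0 0.0481 -0.0021 0" --pt "0.02 0 0.0545 -0.0048 0" --pt "0.02 0 0.0607 -0.008 0" --pt "0.02 0 0.0666 -0.0117 0" --pt "0.02 0 0.0721 -0.016 0" --pt "0.02 0 0.0763 -0.0197 0"

```text
t: 9.15
ee_pos: [0.4663, 0.0363, 0.166]
orientation: [-3.133, 0.001, -3.116]
force: [-1.2, -8.0, 2.3]
width: 0.385
grip_force: 27.3
```

```bash
python3 - <<'E'
from h import *
f=bot.grab_frame('scene');t,s=capang(f);v=near(t,-.784-1.03);print(v,s);open('ang.txt','w').write(str(v))
E
```

```text
-1.7721262390500756 3.932732990809849
```

send_rows --pt "0.06 0 0 0 0" --pt "0.06 0 0 0 0" --pt "0.06 0 0 0.02 0"

```text
t: 9.45
ee_pos: [0.4632, 0.0394, 0.1823]
orientation: [3.14, -0.007, -3.116]
force: [-0.2, 0.3, -0.7]
width: 0.701
grip_force: 0.0
```

```bash
python3 - <<'E'
from h import *
track(2)
E
```

```text
[(9.5, -1.789, 3.94), (9.55, -1.789, 3.94)]
```

send_rows --pt "0.06 0 0 0.02 0" --pt "0.06 0 0 0.05 0" --pt "0.06 0 -0.02 0.07 0" --pt "0.06 0 -0.045 0.07 0" --pt "0.06 0 -0.07 0.07 0"

```text
t: 9.97
ee_pos: [0.4676, -0.0317, 0.2571]
orientation: [-3.141, 0.005, -3.114]
force: [-0.5, -0.4, -0.6]
width: 0.708
grip_force: 0.0
```

```bash
python3 - <<'E'
from h import *
track(2);print(bot.get_state()['ee_pos'])
E
```

```text
[(10.02, -1.789, 3.84), (10.07, -1.784, 3.72)]
[ 0.46679377 -0.03341286  0.25550914]
```

send_rows --pt "0.06 0 -0.007 -0.02 0" --pt "0.06 0 -0.007 -0.045 0" --pt "0.06 0 -0.007 -0.07 0" --pt "0.06 0 -0.007 -0.07 0" --pt "0.03 0 -0.007 -0.07 0" --pt "0.02 0 -0.007 -0.07 0" --pt "0.02 0 -0.007 -0.07 0" --pt "0.02 0 -0.007 -0.07 0"

```text
t: 10.73
ee_pos: [0.4668, -0.0383, 0.1865]
orientation: [-3.141, 0.002, -3.115]
force: [-1.2, -0.3, 1.0]
width: 0.392
grip_force: 25.4
```

```bash
python3 - <<'E'
from h import *
f=track(1);s=bot.get_state();p=s['ee_pos'];print(p,s['force'],s['width'])
a0=.307
for a in np.radians([12,6.5,1,-4.5,-10,-15,-20,-25,-30,-35,-41,-46]):print(round(-.08*(np.sin(a)-np.sin(a0)),4),round(.08*(np.cos(a)-np.cos(a0)),4))
E
```

```text
[(10.78, -1.825, 3.65)]
[ 0.46678274 -0.03830373  0.18648577] [-0.53155543 -0.68562315  1.25093794] 0.38482372083538685
0.0075 0.002
0.0151 0.0032
0.0228 0.0037
0.0305 0.0035
0.0381 0.0025
0.0449 0.001
0.0515 -0.0011
0.058 -0.0038
0.0642 -0.007
0.0701 -0.0107
0.0767 -0.0159
0.0817 -0.0207
```

send_rows --pt "0.02 0 0.0068 0.0015 0" --pt "0.02 0 0.0137 0.0024 0" --pt "0.02 0 0.0207 0.0027 0" --pt "0.02 0 0.0277 0.0024 0" --pt "0.02 0 0.0346 0.0015 0" --pt "0.02 0 0.0414 0 0" --pt "0.02 0 0.0481 -0.0021 0" --pt "0.02 0 0.0545 -0.0048 0" --pt "0.02 0 0.0607 -0.008 0" --pt "0.02 0 0.0666 -0.0117 0" --pt "0.02 0 0.0721 -0.016 0" --pt "0.02 0 0.0778 -0.0205 0"

```text
t: 11.78
ee_pos: [0.4667, 0.0369, 0.166]
orientation: [-3.133, 0.002, -3.116]
force: [-1.7, -9.4, 0.5]
width: 0.391
grip_force: 27.1
```

send_rows --pt "0.06 0 0 0 0" --pt "0.06 0 0 0.003 0" --pt "0.06 0 0 0.03 0" --pt "0.06 0 0 0.065 0"

```text
t: 12.12
ee_pos: [0.4637, 0.0402, 0.2282]
orientation: [3.14, -0.006, -3.116]
force: [0.5, 0.3, -0.2]
width: 0.704
grip_force: 0.0
```

```bash
python3 - <<'E'
from h import *
track(22,-2.8)
E
```

```text
[(12.17, -2.662, 3.89), (12.22, -2.618, 3.92), (12.27, -2.575, 3.95), (12.32, -2.538, 4.04), (12.37, -2.497, 3.98), (12.42, -2.461, 3.98), (12.47, -2.427, 4.04), (12.52, -2.399, 4.04), (12.57, -2.366, 4.06), (12.62, -2.339, 4.03), (12.67, -2.315, 4.03), (12.72, -2.288, 4.0), (12.77, -2.262, 3.97), (12.82, -2.244, 3.96), (12.87, -2.227, 4.01), (12.92, -2.21, 3.99), (12.97, -2.198, 4.04), (13.02, -2.183, 4.01), (13.07, -2.171, 3.96), (13.12, -2.157, 3.96), (13.17, -2.148, 3.89), (13.22, -2.138, 3.94)]
```

send_rows --pt "0.06 0 0 0.02 0" --pt "0.06 0 -0.02 0.025 0" --pt "0.06 0 -0.04 0.025 0" --pt "0.06 0 -0.06 0.025 0" --pt "0.06 0 -0.06 0.025 0" --pt "0.06 0 -0.06 0.025 0"

```text
t: 13.72
ee_pos: [0.466, -0.0208, 0.2546]
orientation: [3.141, 0.0, -3.117]
force: [-0.2, 0.4, 0.6]
width: 0.704
grip_force: 0.0
```

```bash
python3 - <<'E'
from h import *
track(3)
E
```

```text
[(13.77, -2.079, 3.75), (13.82, -2.077, 3.7), (13.87, -2.077, 3.71)]
```

send_rows --pt "0.06 0 0 0 0" --pt "0.06 0 0 0 0" --pt "0.06 0 0 0 0" --pt "0.06 0 0 0 0" --pt "0.06 0 0 0 0" --pt "0.06 0 0 0 0"

```text
t: 14.37
ee_pos: [0.466, -0.0203, 0.2546]
orientation: [3.142, -0.0, -3.115]
force: [-0.1, 0.4, 0.4]
width: 0.702
grip_force: 0.0
```

```bash
python3 - <<'E'
from h import *
track(3)
E
```

```text
[(14.42, -2.06, 3.76), (14.47, -2.06, 3.77), (14.52, -2.06, 3.78)]
```

send_rows --pt "0.06 0 0 0 0" --pt "0.06 0 0 0 0" --pt "0.06 0 0 0 0" --pt "0.06 0 0 0 0" --pt "0.06 0 0 0 0" --pt "0.06 0 0 0 0" --pt "0.06 0 0 0 0" --pt "0.06 0 0 0 0" --pt "0.06 0 0 0 0"

```text
t: 15.27
ee_pos: [0.466, -0.0204, 0.2546]
orientation: [-3.142, 0.0, -3.115]
force: [-1.1, -0.1, 0.4]
width: 0.701
grip_force: 0.0
```

```bash
python3 - <<'E'
from h import *
track(3);print(bot.get_state()['ee_pos'])
E
```

```text
[(15.32, -2.053, 3.8), (15.37, -2.053, 3.78), (15.42, -2.053, 3.78)]
[ 0.46599247 -0.02037715  0.25463151]
```

send_rows --pt "0.06 0 0 -0.025 0" --pt "0.06 0 0 -0.05 0" --pt "0.06 0 0 -0.067 0" --pt "0.06 0 0 -0.067 0" --pt "0.03 0 0 -0.067 0" --pt "0.02 0 0 -0.067 0" --pt "0.02 0 0 -0.067 0" --pt "0.02 0 0 -0.067 0" --force 25

```text
t: 16.08
ee_pos: [0.4669, -0.0205, 0.189]
orientation: [-3.141, 0.002, -3.115]
force: [-0.6, -0.0, 2.4]
width: 0.39
grip_force: 25.3
```

```bash
python3 - <<'E'
from h import *
f=track(2);s=bot.get_state();p=s['ee_pos'];print(p,s['force'],s['width'])
a0=float(open('ang.txt').read())+2*np.pi/3
for a in a0+(-1.4185+2*np.pi/3-a0)*np.linspace(.1,1,10):print(round(a,3),round(-.08*(np.sin(a)-np.sin(a0)),4),round(.08*(np.cos(a)-np.cos(a0)),4))
E
```

```text
[(16.13, -2.051, 3.72), (16.18, -2.051, 3.7)]
[ 0.46698974 -0.02048966  0.18905454] [-0.61486691  0.57304457  3.67507525] 0.39266071665506946
0.106 -0.005 -0.0004
0.17 -0.0101 -0.0011
0.233 -0.015 -0.0021
0.296 -0.0199 -0.0034
0.36 -0.0247 -0.005
0.423 -0.0294 -0.007
0.486 -0.0339 -0.0092
0.549 -0.0383 -0.0117
0.613 -0.0425 -0.0145
0.676 -0.0466 -0.0175
```

send_rows --pt "0.02 0 -0.005 -0.0004 0" --pt "0.02 0 -0.0101 -0.0011 0" --pt "0.02 0 -0.015 -0.0021 0" --pt "0.02 0 -0.0199 -0.0034 0" --pt "0.02 0 -0.0247 -0.005 0" --pt "0.02 0 -0.0294 -0.007 0" --pt "0.02 0 -0.0339 -0.0092 0" --pt "0.02 0 -0.0383 -0.0117 0" --pt "0.02 0 -0.0425 -0.0145 0" --pt "0.02 0 -0.0466 -0.0175 0" --pt "0.02 0 -0.0466 -0.0175 0"

```text
t: 17.1
ee_pos: [0.4676, -0.0653, 0.1706]
orientation: [3.136, 0.004, -3.115]
force: [2.1, 6.1, 0.4]
width: 0.388
grip_force: 26.1
```

```bash
python3 - <<'E'
from h import *
f=track(2,-1.42);s=bot.get_state();p=s['ee_pos'];print(p,s['force'],s['width'],s['grip_force'])
im=cv2.resize(f['img'][170:340,210:410],(800,600),interpolation=1);cv2.imwrite('pics/r5.png',im[:,:,::-1])
E
```

```text
[(17.15, -1.455, 3.86), (17.2, -1.455, 3.85)]
[ 0.46762455 -0.06528638  0.17069461] [ 2.30021597  5.68498486 -0.01320141] 0.3872727762932893 26.056015491485596
```

View pics/r5.png

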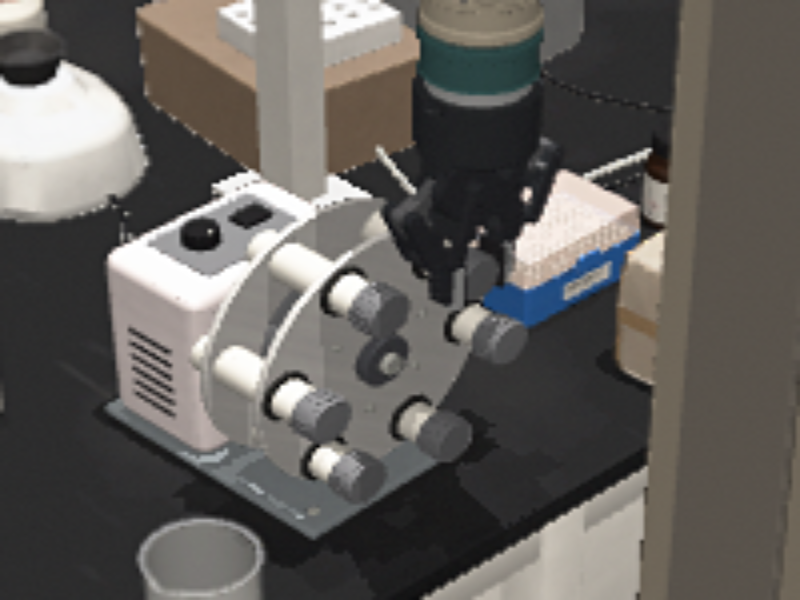

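send_rows --pt "0.02 0 -0.0025 -0.002 0" --pt "0.02 0 -0.0025 -0.002 0" --pt "0.02 0 -0.0025 -0.002 0" --pt "0.02 0 -0.0025 -0.002 0" --pt "0.02 0 -0.0025 -0.002 0"

```text
t: 17.62
ee_pos: [0.4677, -0.0675, 0.1689]
orientation: [3.136, 0.004, -3.114]
force: [2.4, 6.7, 1.8]
width: 0.388
grip_force: 26.0
```

```bash
python3 - <<'E'
from h import *
f=track(3);print(bot.get_state()['force'])
ft=bot.grab_frame('top')
for k in('chock','tips','beaker'):
    r=bot.mark_of(k,ft);print(k,[(x['score'],onplane(ft,x['point'],2,0).round(3)) for x in r[:1]])
E
```

```text
[(17.67, -1.42, 3.88), (17.72, -1.42, 3.87), (17.77, -1.42, 3.88)]
[2.59393643 6.65296365 1.28473873]
chock [(0.61, array([ 0.462, -0.265,  0.   ]))]
tips [(0.96, array([ 0.608, -0.269,  0.   ]))]
beaker [(0.77, array([0.433, 0.185, 0.   ]))]
```

The drum is held at -1.42 rad, midway between the two rest angles (-0.784 and -2.053), and the carton is still standing clear of it. I'm handing the job in.

```bash
python3 -c "
from h import *
print(bot.hand_in())"
```

```text
the job is handed in; nothing more can be done
None
```

The job is handed in: the carton stands upright about 25 cm to the right of the drum's axis, and the gripper holds a cap with the drum still at -1.42 rad, heavy side down, midway between its two rest angles (-0.784 and -2.053 rad); the verdict was not shown.

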